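Hand over the marble dish

ROBOT

A 6-joint arm with a two-finger parallel gripper is mounted at the origin on the work surface. World frame = base frame: x ahead of the robot, y to its left, z up, the work surface at z = 0. Lengths are in m, angles in rad, forces in N, time in s.
With the tool pointing down it reaches from about 0.275 to 0.875 m from the base axis. Payload 12.5 kg.
Tool frame: the origin (TCP) lies at the very end of the fingers, on their centre line; the grasp point (between the pads) lies 19 mm behind it; x points along the fingers, y is the direction in which the jaws open and shut, and the axes are right-handed (so a half turn about x gives the same grasp; the last joint's range is limited). The gripper opens to 85 mm and grips with 20 to 120 N. Pads are 22 mm wide; open, the fingers measure 114 mm over their backs; the gripper's body (76 mm by 85 mm) begins 54 mm behind the grasp point. The pads swing forward as they close: fully open they stand 13 mm farther back than shut.
Start: joints at [-0.085, 0.351, 1.652, -0, 1.139, -0.085], TCP at [0.55, 0, 0.2] pointing down, gripper open.
Joint ranges: [-2.75, 2.75], [-0.79, 2.1], [0.01, 2.65], [-1.57, 4.71], [0.07, 3.14], [-2.87, 2.87]. Speed limits (rad/s): [2.22, 2.22, 2.79, 3.14, 3.14, 3.14].

INTERFACE

Orientations are given as a 3x3 rotation matrix whose columns are the frame's x, y, z axes.
In Python, from bench import manip gives the robot as it stands. Calls block until the motion is done:
- manip.move_ptp(position, orientation): joint-space move of the TCP to a pose.
- manip.move_l(position, attitude=None, max_speed=0.15): straight line of the TCP; attitude=None keeps the orientation; max_speed is the mean speed in m/s.
- manip.move_j(angles): joint-space move.
- manip.set_gripper(opening, effort=None): opening from 0.0 (shut) to 1.0 (fully open); effort is the grip in N (None keeps the last); returns when the fingers have stopped.
- manip.dwell(seconds).
- manip.inverse_kinematics(position, orientation): joint angles nearest the present ones, or None.
- manip.grab_frame(name): name is "scene" or "side" or "wrist"; returns (picture, depth): 420x560x3 uint8, red, green, blue; 420x560 float32, m along the optical axis (not along the pixel's ray), 0 where there is no reading.
- manip.get_calibration(name): a dict with "camera_matrix" (3x3 intrinsics, pixels), "R" (3x3) and "t" (3): a world point X has camera coordinates R X + t. Camera axes: x right, y down, z forward; pixel columns grow to the right and rows downward; lengths in m; the calibration is good to about 2 mm. A picture is of the moment at which its call begins: read the wrist's pose just before it. get_calibration takes no time and is no camera call; for the wrist camera it gives the pose at the moment of the call.
A pose or a line that the arm cannot do raises manip.Unreachable and nothing moves.
- manip.sign_off(): hands the job in, once; it reports no verdict.
Trained networks look in the newest picture that a camera, given by its name, has taken for a name from the list of things; names that differ only in an ending like _2 or _b are one class to them, and where a whole thing is asked for, a point or a joint stands for the part that bears it (a point fixed in the world has none). Each returns a list of dicts, best first, with "confidence" (0 to 1); they miss things now and then, are a little off and sometimes report something else, mostly with a low value. They report only what shows in the picture. A call takes as long as a camera call.
- manip.look_for(camera, name): "at" ([x, y, z] in m, in world coordinates, good to about 4 mm: the middle of the surface that is visible of it).
Readings, each from a call of its own:
- manip.current_time(): time.
- manip.current_qpos(): joint angles.
- manip.current_joint_vel(): joint speeds.
- manip.current_joint_torque(): joint torques, N m.
- manip.current_ee_pos(): TCP position.
- manip.current_tcp_rot(): TCP orientation.
- manip.current_force(): force on the tool from outside, world axes, zero at the start.
- manip.current_ft_torque(): the same for the moment, N m.
- manip.current_grip_width(): opening from 0.0 (shut) to 1.0 (fully open).
Only numpy, scipy, OpenCV 4.12 (cv2) and the standard library are available. Lean on these libraries where they do the work, as an engineer would, in place of code of your own. Each camera call takes 0.05 s, during which the arm holds its last target. There are 200 camera calls.

TASK

Take the white dish by its black knob, lift it off the wooden plinth with the red marble lying in it, and offer it to the guest: carry it over the leather pad and turn it, about a quarter turn, so that its brass knob points the way the pad's arrow points. Keep it so level and steady that the marble never leaves the dish's blue ring, do not touch the marble or push the other things on the desk about. Finish while still holding the dish by the black knob, level and still about 10 cm above the middle of the pad, with the marble at rest in the centre; do not set it down or let go.

Things in the scene. Friction and masses are not known exactly. Their poses are not given: they have to be found in the camera images.
- dish: Round white dish, 132 mm across, rim 24 mm high, about 0.28 kg, loose, its flat foot (66 mm across) on the plinth. Origin: centre of its underside; z up; +x runs from the black knob over the middle to the brass knob; it starts pointing left (+y) within 15 degrees. The hollow rises from the middle at 5 degrees to a thin dark blue ring of radius 30 mm, then at 14 degrees to the rim.
- black_knob (a point): Grip point on the black knob, an upright square post (18 x 18 mm, faces square to the dish's x and y) standing on an ear of the dish: on its axis, 22 mm below its top, at (-95, 0, 48) mm in the dish's frame. Above 24 mm from the dish's underside the knob stands clear of everything. Pinch it across its 18 mm either way.
- brass_knob (a point): The same point on the equal brass knob on the other ear, at (95, 0, 48) mm in the dish's frame.
- dish_middle (a point): Lowest point of the dish's hollow, on its axis, 8 mm above its underside.
- marble_center (a point): Centre of the red marble, a 30 mm ball of 36 g, loose, lying in the middle of the dish; its centre is then 23 mm above the dish's underside.
- plinth: Round wooden plinth, 90 mm across and 30 mm high (top 80 mm across), fixed, its underside on the desk; origin at the centre of its underside. The dish stands loose on its top. It and the pad may stand either way round, one left and one right of the robot's middle line.
- pad: Brown leather pad, 240 mm (x) by 220 mm (y), 4 mm thick, fixed flat on the desk; origin at the centre of its underside; its cream arrow points along its +x, away from the robot, give or take 15 degrees.
- stapler: Red and black stapler, 130 x 36 x 42 mm, loose, lying along x about midway between plinth and pad; origin under its centre.
- armadillo: Small brass armadillo, 80 mm long and 48 mm high, loose, nearer the robot than the stapler; origin under its centre.
- chess_king: Black chess king, 42 mm across and 106 mm high, loose, at the far side of the desk; origin under its centre.
- mug: Blue mug, 80 mm across and 92 mm high, loose, at the left; origin under its centre.
- pencil_cup: Dark metal cup of pencils, 76 mm across, 165 mm high with the pencils, loose, at the far side; origin under its centre.
- photo_frame: Black photo frame, 170 mm wide and 130 mm high, standing loose at the near left; origin under the frame.
- magnifier: Magnifying glass with a dark handle, 190 mm long and 15 mm high, lying loose at the near right; origin where the handle meets the lens ring.

How it is judged:
By the outcome, as a careful person would: the job done as asked, in the order asked, and still so for the second after the job is handed in, while the arm keeps its last pose, push and grip.
It also fails if it takes over 51 s, if anything falls off the work surface, if the arm or the gripper's body presses on something with over 40 N, if the wrist force passes 120 N, or if a joint passes its speed limit or range.

## Working session

There is one attempt and no reset: what is moved stays moved. The work goes in short steps, each a Python script; the robot and the scene stay as the last script left them, time stands still between calls to the robot, and variables do not carry over. Pictures are saved under pics/ and viewed, about 8 in all and at most 12, crops included, and the job is handed in when it is done.

```bash
ls; mkdir -p pics; python3 - <<'E'
from bench import manip
import cv2,numpy as np
p,d=manip.grab_frame("scene"); cv2.imwrite("pics/a.png",p[:,:,::-1])
np.savez("scene.npz",p=p,d=d)
for n in ["dish","black_knob","brass_knob","marble_center","plinth","pad","stapler","armadillo","chess_king","mug","pencil_cup","photo_frame","magnifier"]:
    r=manip.look_for("scene",n); print(n,[(np.round(x["at"],3).tolist(),round(x["confidence"],2)) for x in r[:2]])
print(manip.current_time())
E
```

```text
pics
dish [([0.575, -0.211, 0.05], 0.68)]
black_knob [([0.575, -0.215, 0.048], 0.88), ([0.41, 0.467, 0.076], 0.57)]
brass_knob [([0.575, -0.214, 0.049], 0.93)]
marble_center [([0.576, -0.2, 0.059], 0.46)]
plinth [([0.6, -0.178, 0.009], 0.43)]
pad [([0.553, 0.207, 0.003], 0.9), ([0.574, -0.213, 0.052], 0.23)]
stapler [([0.653, 0.004, 0.029], 0.83)]
armadillo [([0.434, 0.005, 0.028], 0.74), ([0.574, -0.208, 0.049], 0.42)]
chess_king [([0.796, 0.104, 0.04], 0.93)]
mug [([0.562, 0.466, 0.056], 0.75)]
pencil_cup [([0.794, -0.031, 0.078], 0.9)]
photo_frame [([0.408, 0.466, 0.076], 0.74)]
magnifier [([0.401, -0.411, 0.009], 0.7), ([0.565, 0.463, 0.057], 0.32)]
0.7
```

View pics/a.png

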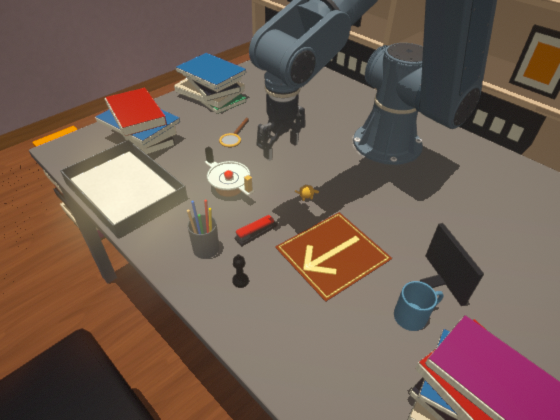

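The scene shows the dish at about (230,177) px, with its black knob at (210,155) and its brass knob at (248,184). The pad is at (333,253) with the arrow running from (358,240) to (306,268). I'll measure the knob tops and arrow from depth, then move above for a close look.

```bash
cat > h.py <<'E'
import numpy as np,cv2
from bench import manip
def cloud(d,c):
    K=c["camera_matrix"];v,u=np.indices(d.shape)
    P=np.stack([(u-K[0,2])/K[0,0]*d,(v-K[1,2])/K[1,1]*d,d],-1)
    return (P-np.asarray(c["t"]))@np.asarray(c["R"])
def near(P,d,xy,r): return (d>0)&(np.hypot(P[...,0]-xy[0],P[...,1]-xy[1])<r)
def down(a):  # tool x down, tool y (jaws) at world angle a
    y=np.array([np.cos(a),np.sin(a),0]);x=np.array([0,0,-1.]);return np.stack([x,y,np.cross(x,y)],1)
def arrow(p,d,P):
    hsv=cv2.cvtColor(p,cv2.COLOR_RGB2HSV);m=near(P,d,(0.553,.207),.1)&(hsv[...,1]<150)&(hsv[...,2]>170)&(P[...,2]<.02)
    return P[m]
def knobs(p,d,P,c=(.575,-.212)):
    m=near(P,d,c,.125)&(P[...,2]>.09)&(P[...,2]<.108)
    n,l=cv2.connectedComponents(m.astype(np.uint8))
    return [(int((l==i).sum()),P[l==i].mean(0).round(4),p[l==i].mean(0).round()) for i in range(1,n) if (l==i).sum()>4]
E
python3 - <<'E'
from h import *
z=np.load("scene.npz");p,d=z["p"],z["d"];P=cloud(d,manip.get_calibration("scene"))
for k in knobs(p,d,P):print(k)
A=arrow(p,d,P);c=A[:,:2].mean(0);w,V=np.linalg.eigh(np.cov(A[:,:2].T));print(len(A),c,V,w)
# pad: rect of brown+cream
hsv=cv2.cvtColor(p,cv2.COLOR_RGB2HSV)
m=near(P,d,(.553,.207),.2)&(P[...,2]<.015)&(hsv[...,1]>110)
n,l,s,_=cv2.connectedComponentsWithStats(m.astype(np.uint8));i=1+s[1:,4].argmax();print("pad",cv2.minAreaRect(P[l==i][:,:2].astype(np.float32)))
print(manip.current_tcp_rot().round(2),manip.current_ee_pos())
for n in "wrist","side":
    c=manip.get_calibration(n);print(n,(-c["R"].T@c["t"]).round(3),c["R"][2].round(2))
for a in (np.pi/2,-np.pi/2,0,np.pi):
    print(a,[None if q is None else np.round(q,2) for q in (manip.inverse_kinematics([.575,-.307,.2],down(a)),manip.inverse_kinematics([.458,.207,.2],down(a-np.pi/2)))])
E
```

```text
(43, array([ 0.5724, -0.3009,  0.0996]), array([79., 74., 60.]))
(51, array([ 0.5754, -0.1115,  0.0991]), array([188., 156.,  90.]))
628 [0.57214675 0.19900107] [[-0.18675931 -0.9824057 ]
 [-0.9824057   0.18675931]] [0.00095955 0.00238969]
pad ((0.5399584174156189, 0.19545108079910278), (0.22592398524284363, 0.2418924868106842), 81.38912963867188)
[[ 0.  1. -0.]
 [ 0. -0. -1.]
 [-1.  0. -0.]] [5.49991671e-01 2.85678726e-05 2.00303950e-01]
wrist [0.55  0.074 0.374] [ 0.   -0.29 -0.96]
side [0.026 0.837 1.099] [ 0.39 -0.56 -0.73]
1.5707963267948966 [array([-0.56,  0.54,  1.37, -0.  ,  1.24, -2.13]), array([ 0.33,  0.27,  1.77, -0.  ,  1.1 ,  0.33])]
-1.5707963267948966 [array([-0.56,  0.54,  1.37, -0.  ,  1.24,  1.01]), array([ 0.33,  0.27,  1.77, -0.  ,  1.1 , -2.81])]
0 [array([-0.56,  0.54,  1.37, -0.  ,  1.24, -0.56]), array([ 0.33,  0.27,  1.77, -0.  ,  1.1 ,  1.9 ])]
3.141592653589793 [array([-0.56,  0.54,  1.37, -0.  ,  1.24,  2.58]), array([ 0.33,  0.27,  1.77, -0.  ,  1.1 , -1.24])]
```

```bash
python3 - <<'E'
from h import *
manip.move_ptp([.54,.15,.33],down(0)); print(manip.current_time())
c=manip.get_calibration("wrist");p,d=manip.grab_frame("wrist");np.savez("w1.npz",p=p,d=d,R=c["R"],t=c["t"],K=c["camera_matrix"]);cv2.imwrite("pics/b.png",p[:,:,::-1])
print(manip.look_for("wrist","pad")[:1])
manip.move_ptp([.573,-.304,.2],down(np.radians(90)));print(manip.current_time())
c=manip.get_calibration("wrist");p,d=manip.grab_frame("wrist");np.savez("w2.npz",p=p,d=d,R=c["R"],t=c["t"],K=c["camera_matrix"]);cv2.imwrite("pics/c.png",p[:,:,::-1])
for n in "black_knob","brass_knob","dish","marble_center":print(n,manip.look_for("wrist",n)[:1])
P=cloud(d,c)
for k in knobs(p,d,P):print(k)
z=np.load("w1.npz");p,d=z["p"],z["d"];P=cloud(d,dict(R=z["R"],t=z["t"],camera_matrix=z["K"]))
A=arrow(p,d,P);w,V=np.linalg.eigh(np.cov(A[:,:2].T));print(len(A),A.mean(0),V[:,1])
hsv=cv2.cvtColor(p,cv2.COLOR_RGB2HSV)
m=near(P,d,(.55,.2),.2)&(P[...,2]<.015)&(hsv[...,1]>110)
n,l,s,_=cv2.connectedComponentsWithStats(m.astype(np.uint8));i=1+s[1:,4].argmax();print("pad",cv2.minAreaRect(P[l==i][:,:2].astype(np.float32)),s[i])
E
```

```text
1.5083
[{'at': [0.5393, 0.2084, 0.0083], 'confidence': 0.6}]
3.6
black_knob [{'at': [0.5686, -0.2006, 0.0481], 'confidence': 0.95}]
brass_knob [{'at': [0.5663, -0.1986, 0.0466], 'confidence': 0.86}]
dish [{'at': [0.562, -0.1989, 0.0433], 'confidence': 0.59}]
marble_center [{'at': [0.5694, -0.2087, 0.06], 'confidence': 0.8}]
(408, array([ 0.5685, -0.3024,  0.101 ]), array([37., 34., 29.]))
(524, array([ 0.5716, -0.1152,  0.0997]), array([165., 124.,  50.]))
2794 [0.57573111 0.20346082 0.00446038] [-0.95834469  0.28561418]
pad ((0.539918065071106, 0.1996440887451172), (0.22057120501995087, 0.2405187338590622), 81.24345397949219) [  201    43   170   165 18692]
```

```bash
python3 -c "
import cv2,numpy as np
a=np.hstack([cv2.imread('pics/b.png'),cv2.imread('pics/c.png')]);cv2.imwrite('pics/bc.png',cv2.resize(a,(800,300),interpolation=cv2.INTER_AREA))"
```

```text
(no output)
```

View pics/bc.png

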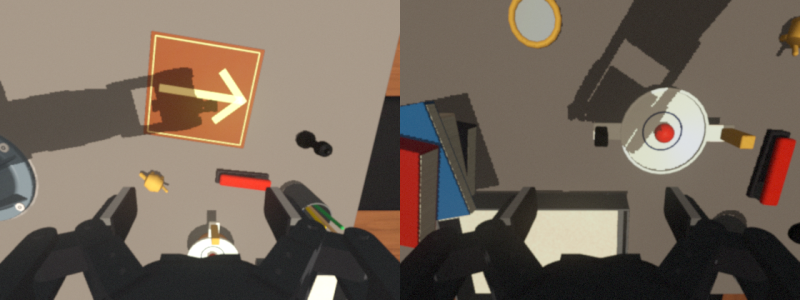

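The pad is at (0.540, 0.199) with its arrow at −8.8°, and the rectangle fits at 220.6 × 240.5 mm. The dish's x axis is at about 89°. The right view shows the marble centred in the ring and the knobs clear of the other things, so I'll descend and grip across the dish's x.

```bash
cat >> h.py <<'E'
def wrist(tag):
    c=manip.get_calibration("wrist");p,d=manip.grab_frame("wrist");cv2.imwrite(f"pics/{tag}.png",p[:,:,::-1])
    np.savez(tag+".npz",p=p,d=d,R=c["R"],t=c["t"],K=c["camera_matrix"]);return p,d,cloud(d,c)
def state(p,d,P,ctr):
    "dish plane tilt (deg about x,y slopes) from the rising hollow ring; marble centre pixel -> world"
    hsv=cv2.cvtColor(p,cv2.COLOR_RGB2HSV)
    r=np.hypot(P[...,0]-ctr[0],P[...,1]-ctr[1])
    m=(d>0)&(r<.085)&(hsv[...,1]<70)&(hsv[...,2]>90)&(P[...,2]>ctr[2]+.004)&(P[...,2]<ctr[2]+.035)
    Q=P[m];
    from scipy.optimize import least_squares
    def f(v):
        x=Q[:,0]-v[0];y=Q[:,1]-v[1];rr=np.hypot(x,y)
        zz=.008+np.where(rr<.03,rr*np.tan(np.radians(5)),.03*np.tan(np.radians(5))+(rr-.03)*np.tan(np.radians(14)))
        k=rr<.055
        return np.where(k,Q[:,2]-v[2]-zz-v[3]*x-v[4]*y,.0)
    s=least_squares(f,[*ctr,0,0],loss="soft_l1",f_scale=.001).x
    red=(d>0)&(r<.08)&((hsv[...,0]<8)|(hsv[...,0]>172))&(hsv[...,1]>150)&(hsv[...,2]>60)
    M=P[red];print("dish",s[:3].round(4),"tilt deg",np.degrees(s[3:]).round(2),len(Q),"marble",M.mean(0).round(4),len(M))
E
python3 - <<'E'
from h import *
z=np.load("w2.npz");p,d=z["p"],z["d"];P=cloud(d,dict(R=z["R"],t=z["t"],camera_matrix=z["K"]))
m=near(P,d,(.57,-.302),.02)&(P[...,2]>.097);x=P[m];print(len(x),x.mean(0),x.min(0),x.max(0))
state(p,d,P,(.571,-.208,.03))
k=np.array([.5705,-.3022])
manip.set_gripper(.6)
manip.move_l([*k,.12],down(np.radians(89.1)),.08)
manip.move_l([*k,.0605],None,.06)
print(manip.current_time(),manip.current_ee_pos(),manip.current_force())
wrist("d")
E
```

```text
8505 [ 0.5622928  -0.30254688  0.30640124] [ 0.55255519 -0.32101456  0.09723079] [ 0.57835881 -0.28306931  0.33136005]
dish [ 0.5709 -0.2081  0.0302] tilt deg [-0.15 -0.19] 11684 marble [ 0.5692 -0.2104  0.0641] 504
6.575 [ 0.57075417 -0.30233995  0.06095865] [ 0.23534888  0.13779073 -0.09427398]
```

View pics/d.png

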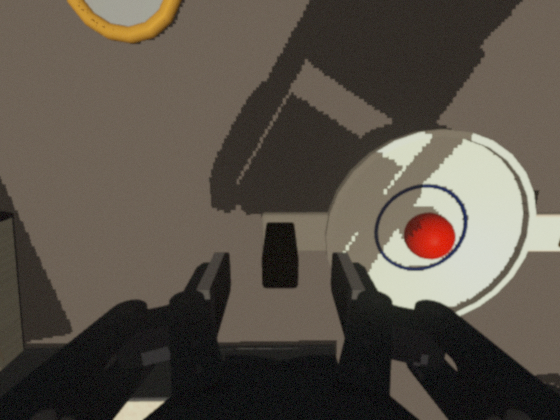

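The view shows the black knob at px 280, midway between the fingers (225 and 335), with the marble clear of them. I'll close, compare the tilt, then make a small lift.

```bash
python3 - <<'E'
from h import *
c=(.571,-.208,.03)
manip.set_gripper(.3,30);manip.set_gripper(0.,30); manip.set_gripper(0.,80)
print(manip.current_time(),manip.current_grip_width(),manip.current_force().round(2),manip.current_ee_pos())
state(*wrist("e"),c)
x=manip.current_ee_pos();manip.move_l([x[0],x[1],x[2]+.015],None,.012);manip.dwell(.3)
print(manip.current_time(),manip.current_ee_pos(),manip.current_force().round(2),manip.current_ft_torque().round(2))
state(*wrist("f"),(c[0],c[1],.045))
E
```

```text
7.4333 0.18081253444316148 [-0.07 -0.74  2.68] [ 0.57058998 -0.3023195   0.06070617]
dish [ 0.5711 -0.2074  0.0303] tilt deg [-0.09  0.02] 30144 marble [ 0.5679 -0.2113  0.0627] 1749
9.2 [ 0.57056405 -0.30228896  0.07566197] [ 0.01  0.13 -2.93] [-0.31  0.06 -0.02]
dish [ 0.5716 -0.2077  0.0437] tilt deg [ 0.05 -0.72] 29502 marble [ 0.5679 -0.2119  0.0761] 1714
```

View pics/f.png

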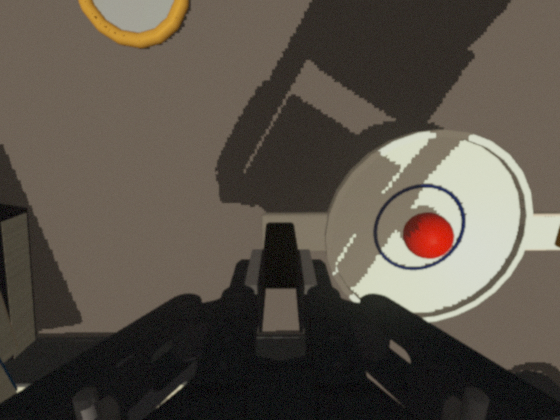

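The dish is lifted, with 2.9 N on the wrist. The marble sits in the ring at px (428,236), and the brass end droops about 0.7°. I'll raise it while pitching the tool to level it, check, then carry slowly.

```bash
cat >> h.py <<'E'
from scipy.spatial.transform import Rotation as Ro
def att(a,pitch):  # dish x at world angle a (rad), brass end raised by pitch deg
    n=np.array([np.sin(a),-np.cos(a),0]);return Ro.from_rotvec(n*np.radians(pitch)).as_matrix()@down(a)
E
python3 - <<'E'
from h import *
x=manip.current_ee_pos();manip.move_l([x[0],x[1],.134],att(np.radians(89.1),.75),.025);manip.dwell(.3)
print(manip.current_time(),manip.current_ee_pos())
state(*wrist("g"),(.5711,-.2075,.103))
a=np.radians(-8.8);u=np.array([np.cos(a),np.sin(a)])
t=np.array([.540,.199])-.095*u
manip.move_l([*t,.134],att(a,.75),.05);manip.dwell(.5)
print(manip.current_time(),manip.current_ee_pos(),manip.current_force().round(2))
state(*wrist("h"),(.540,.199,.104))
manip.grab_frame("scene")
p,d=manip.grab_frame("scene");P=cloud(d,manip.get_calibration("scene"))
state(p,d,P,(.540,.199,.104))
m=near(P,d,(.54,.199),.14)&(P[...,2]>.163)&(P[...,2]<.185)
n,l=cv2.connectedComponents(m.astype(np.uint8))
for i in range(1,n):
    if (l==i).sum()>8:print((l==i).sum(),P[l==i].mean(0).round(4),p[l==i].mean(0).round())
s=cv2.resize(p[120:330,200:480],(560,420));w=cv2.imread("pics/h.png");cv2.imwrite("pics/i.png",cv2.resize(np.hstack([w,s[:,:,::-1]]),(800,300)))
E
```

```text
12.0333 [ 0.57055243 -0.30230144  0.13400637]
dish [ 0.5714 -0.2078  0.1032] tilt deg [-0.   -0.13] 29559 marble [ 0.568  -0.2119  0.1356] 1711
23.3417 [0.44614094 0.21353235 0.13401011] [-0.36  0.39 -4.52]
dish [0.5393 0.1998 0.1033] tilt deg [-0.3 -0.1] 29517 marble [0.5322 0.21   0.1239] 1933
dish [0.5442 0.2021 0.1044] tilt deg [1.38 1.29] 1556 marble [0.5469 0.2024 0.1354] 82
71 [0.4518 0.2176 0.176 ] [67. 66. 58.]
75 [0.6367 0.1852 0.1723] [187. 150.  70.]
```

View pics/i.png

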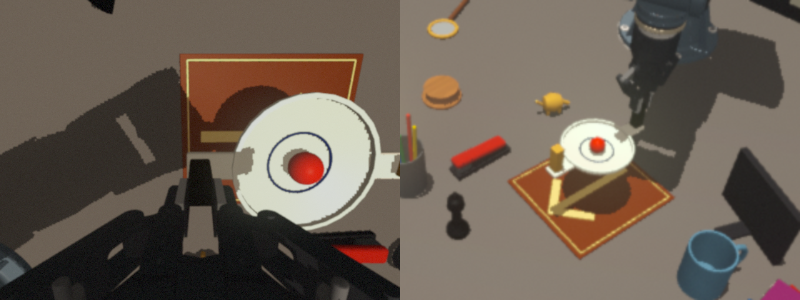

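The dish hangs over the pad middle with its brass knob along the arrow, and the marble is inside the ring (wrist px about 306,169 in the 800×300 composite). I'll check for drift and rolling over about 2 s before handing in.

```bash
python3 - <<'E'
from h import *
def mpx(p):
    hsv=cv2.cvtColor(p,cv2.COLOR_RGB2HSV);m=(((hsv[...,0]<4)|(hsv[...,0]>175))&(hsv[...,1]>200)&(hsv[...,2]>90)).astype(np.uint8)
    n,l,s,c=cv2.connectedComponentsWithStats(m[100:320,340:520].copy());i=1+s[1:,4].argmax();return c[i].round(2),s[i,4]
x=manip.current_ee_pos();manip.move_l(x,att(np.radians(-8.8),1.0),.02)
for k in range(4):
    manip.dwell(.5);o=wrist(f"j{k}");print(manip.current_time(),mpx(o[0]),manip.current_force().round(2),manip.current_ee_pos().round(4),np.abs(manip.current_joint_vel()).max());state(*o,(.540,.199,.104))
for n in ["stapler","armadillo","chess_king","pencil_cup","mug","magnifier"]:
    manip.grab_frame("scene") if n=="stapler" else 0
    print(n,[np.round(x["at"],3).tolist() for x in manip.look_for("scene",n)[:1]])
E
```

```text
24.2917 (array([ 92.27, 137.16]), np.int32(1090)) [-0.04  0.36 -3.45] [0.4461 0.2135 0.134 ] 0.0008074778699320286
dish [0.54   0.1994 0.1037] tilt deg [ 0.14 -0.26] 29495 marble [0.5323 0.2099 0.125 ] 1930
24.8417 (array([ 91.96, 137.37]), np.int32(1067)) [-0.32  0.63 -3.69] [0.4461 0.2135 0.134 ] 0.0017917041272971983
dish [0.5396 0.2003 0.1037] tilt deg [0.02 0.  ] 29507 marble [0.5319 0.2103 0.1234] 1948
25.3917 (array([ 92.04, 137.55]), np.int32(1101)) [-0.3   0.24 -3.3 ] [0.4461 0.2135 0.134 ] 0.0009023542693540913
dish [0.5396 0.2004 0.1037] tilt deg [0.03 0.03] 29534 marble [0.5323 0.2098 0.1253] 1927
25.9417 (array([ 91.96, 137.31]), np.int32(1060)) [ 0.76 -0.13 -4.03] [0.4461 0.2136 0.134 ] 0.0016095471166499421
dish [0.54   0.2004 0.1037] tilt deg [0.12 0.05] 29549 marble [0.5314 0.2104 0.1227] 1969
stapler [[0.652, 0.005, 0.031]]
armadillo []
chess_king [[0.794, 0.104, 0.04]]
pencil_cup [[0.794, -0.032, 0.077]]
mug [[0.562, 0.463, 0.058]]
magnifier [[0.397, -0.41, 0.01]]
```

View pics/j3.png

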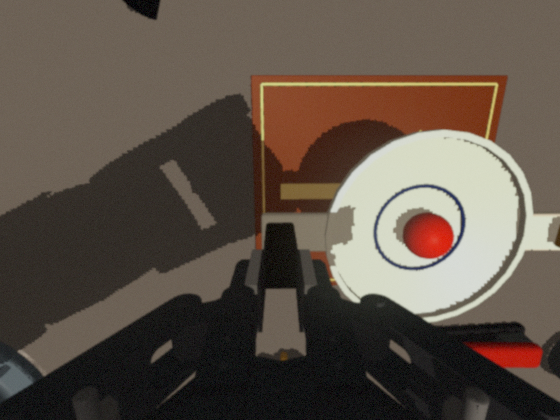

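The dish is level to about 0.1°, and the marble is still at px (428,236), the same place in the ring as at the start. The arm is at rest, so I'm handing in.

```bash
python3 -c "
from bench import manip
print(manip.current_grip_width(),manip.current_time());manip.sign_off()"
```

```text
0.17826158216710866 26.2917
the job is handed in; nothing more can be done
```

I gripped the dish by its black knob and lifted it off the plinth. After levelling out a 0.7° droop, I carried it over the pad with a turn of about 98° and handed in at 26.3 s, still holding it.

**Last checks:**
- **Position:** the dish middle is at (0.540, 0.200), against a measured pad centre of (0.540, 0.199). Its underside is about 10 cm above the pad.
- **Direction:** the tool was set to the arrow's measured −8.8°. The scene camera's knob tops gave about −10°.
- **Level:** the last wrist-camera fit showed about 0.1° of tilt.
- **Marble:** it sat at the same place in the ring as at the start and moved less than 0.5 px over 1.7 s.
- **Other things:** the stapler, king, pencil cup, mug and magnifier were within about 4 mm of their first readings.

**Gaps and disagreements:**
- **Armadillo:** the last network call did not find it. The scene picture taken just before showed it standing, with no sign of being moved.
- **Photo frame:** I did not look for it again with the network, but it was standing in that same picture.
- **Scene-camera tilt:** its coarse fit gave about 1.3° each way, before a final 0.25° pitch correction. I trusted the denser wrist fit.
- **Marble position in metres:** the colour mask picked up some of the red pad, so I relied on its pixel position instead.
- **Wrist force:** it read 2.9 to 4.5 N while holding the dish, where about 3.1 N was expected.

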